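# Make up a culture kit and a staining kit for the practical

## Robot

A 6-joint arm with a two-finger parallel gripper is mounted at the origin on a cart in front of the work surface, level with it; the furniture and walls round the work are solid. World frame = base frame: x ahead of the robot, y to its left, z up, the work surface at z = 0. Lengths are in m, angles in degrees, forces in N, time in s.
With the tool pointing down it reaches from about 0.275 to 0.825 m from the base axis. Payload 5.2 kg.
Tool frame: the origin (TCP) lies on the mounting face of the last link; the fingertips stand arm.tip_reach ahead of it and the grasp point (between the pads) lies 167 mm ahead of it (arm.tip_reach is the distance from the TCP to the fingertips, in m); z points along the fingers, y is the line along which they close (so a half turn about z gives the same grasp; the last joint's range is limited). The gripper opens to 93 mm and grips with 3 to 60 N. Pads are 15 mm wide; open, the fingers measure 128 mm over their backs; the gripper's body (75 mm by 188 mm) begins 65 mm behind the grasp point.
Start: joints at [54.958, 14.817, 87.949, -0, 77.235, -11.62], TCP at [0.219, 0.505, 0.405] pointing down, gripper open.
Joint ranges: [-179.93, 179.93], [-52.35, 119.4], [10.71, 147.94], [-69.91, 249.91], [12.55, 155.21], [-178.61, 178.61]. Speed limits (degrees/s): [147.25, 147.25, 180, 180, 180, 180].

## Interface

Orientations are given as [roll, pitch, yaw] about the fixed x, y, z axes, in that order (R = Rz(yaw) Ry(pitch) Rx(roll)).
In Python, from plant import arm gives the robot as it stands. The module is installed in compiled form; this text tells all that it offers. Calls block until the motion is done:
- arm.move_to(position, orientation): joint-space move of the TCP to a pose.
- arm.servo_line(position, vel=0.15, rot=None, contact_N=None): straight line of the TCP; rot=None keeps the orientation; vel is the mean speed in m/s. With contact_N (N) it stops when the force on the tool has changed by that much, and returns True; else False.
- arm.set_joints(angles): joint-space move.
- arm.let_go() and arm.grab(grasp_force=None): open the fingers fully, or close them until they stop; grasp_force is the grip in N (None keeps the last).
- arm.sleep(seconds).
- arm.ik(position, orientation): joint angles nearest the present ones, or None.
- arm.sense(): the state.
- arm.capture(name): name is "scene" or "top" or "wrist"; returns a dict with "pixels" (480x640x3 uint8, red, green, blue), "vertical_fov" (degrees; the focal length in pixels is half the picture's height over the tangent of half this angle, whatever the lens; pixels are square), "cx", "cy" (the principal point, pixels), "distortion" ([k1, k2, p1, p2, k3] as OpenCV has them; the pictures are not rectified), "extrinsics" (4x4, takes a point from camera to world coordinates); the wrist camera has in their place "tool_from_camera" (4x4, takes a point from camera to tool coordinates, whose origin is the TCP and whose axes are the flange's). Camera axes: x right, y down, z forward; pixel columns grow to the right and rows downward; lengths in m; the calibration is good to about 2 mm. A picture is of the moment at which its call begins: read the wrist's pose just before it. There is no depth.
A pose or a line that the arm cannot do raises arm.MotionError and nothing moves.
- arm.close_job(): hands the job in; it is judged then, once.
Trained networks look in a picture, given as the dict that the camera call returned (one of the last four; its "shot" number tells which), for a name from the list of things; names that differ only in an ending like _2 or _b are one class to them, and where a whole thing is asked for, a point or a joint stands for the part that bears it (a point fixed in the world has none). Each returns a list of dicts, best first, with "p" (0 to 1); they miss things now and then, are a little off and sometimes report something else, mostly with a low value. They report only what shows in the picture. A call takes as long as a camera call. They do not tell look-alikes from the thing itself.
- arm.look_for(target, picture): "position" ([x, y, z] in m, in the coordinates of the camera as it stood for that picture, good to about 4 mm: the middle of the surface that is visible of it).
- arm.cut_out(target, picture): "region" (480x640 bool, what is visible of it).
The state is a dict: "t": time; "joints": joint angles; "joint_vel": joint speeds; "tau": joint torques, N m; "tool_pos": TCP position; "orientation": TCP orientation; "wrist_force": force on the tool from outside, world axes, zero at the start; "moment": the same for the moment, N m; "width": finger opening in m; "grip_force": force on a finger pad.
Only numpy, scipy, OpenCV 4.12 (cv2) and the standard library are available. Lean on these libraries where they do the work, as an engineer would, in place of code of your own. Each camera call takes 0.05 s, during which the arm holds its last target. There are 200 camera calls.

## Task

Make up the two white kit trays for the practical. The culture kit, on the larger tray with the two V-shaped rests, gets the screw-cap culture tube (pull it straight up out of its spring clips and lay it in the rests), the stack of petri dishes in the large well and a dropper bottle in the small well; the staining kit, on the smaller tray, gets the small beaker in the large well and the other dropper bottle in the small well. Everything stands upright on the floor of its well, the tube lies level in both rests about midway along, and the conical flask stays where it is.

Things in the scene. Friction and masses are not known exactly. Their poses are not given: they have to be found in the camera images.
- culture_tube: white plastic tube lying level: round body 16 mm in diameter, rounded end, ribbed grey screw cap 19 mm in diameter; 127 mm long. Origin on its axis; own y runs along the axis to the cap (rounded end at y -62, cap from +46 to +65 mm). Starts in tube_clip, within 3 mm of its middle, y along the holder's y; there only y -28 to +28 mm is free to grip. 17 to 35 g.
- tube_clip: fixed holder: metal plate 50 x 110 x 6 mm, two steel C-shaped spring clips, mouths up, 12 mm wide, at y -34 and +34 mm, 39 mm tall, jaws to 12 mm either side of the tube. Origin: centre of underside; y along the tube, whose axis is 28 mm above the bench. Pulled straight up it resists with some 8 N, then the clips snap open; free after 15 mm. Between the clips only the plate lies below it.
- dish_stack: stack of three clear plastic petri dishes, one solid piece, 64 mm in diameter, 45 mm tall. Origin: centre of its underside, z up.
- beaker: small clear glass beaker, 52 mm in outer diameter (48 mm at the foot), 56 mm tall, open on top. Origin: centre of its underside, z up.
- dropper_1: dropper bottle: milky-clear round body 32 mm in diameter up to 56 mm, narrower orange screw cap above, 66 mm tall in all; rigid. The two dropper bottles are alike: either may go into either tray. Origin: centre of its underside, z up.
- dropper_2: dropper bottle: milky-clear round body 32 mm in diameter up to 56 mm, narrower orange screw cap above, 66 mm tall in all; rigid. The two dropper bottles are alike: either may go into either tray. Origin: centre of its underside, z up.
- flask: conical glass flask, 66 mm in diameter at the foot, narrow neck, 110 mm tall, among the stock; it belongs to no kit. Origin: centre of its underside, z up.
- culture_tray: larger white kit tray, fixed: x -75 to +72, y -80 to +80 mm, origin on underside. Deck (x over -24) 15 mm high; wells with floor at z 4 mm: large 80 mm wide at x 24, y -30 (dishes), small 48 mm at x 24, y 45 (bottle). Low front strip (z 4, rim 8 mm) with V rests 10 mm wide at y -32 and +32, tops at z 28; a tube in them lies along y, axis at x -47, z 26, either way round; they catch it 9 mm off.
- stain_tray: smaller white kit tray, fixed: 86 mm (its x) by 146 mm (its y), 15 mm high, origin: centre of its underside. Two round wells with floors at z 4 mm: the large one (beaker) 68 mm in diameter, centre at x 0, y -28 mm; the small one (dropper bottle) 48 mm in diameter, centre at x 0, y +43 mm.
Things that resemble listed ones, but are neither listed nor needed, are in the scene too. Leave any purple look-alike of the dish_stack alone.

How it is judged:
By the outcome, as a careful person would: the job done as asked, in the order asked, and still so for the second after the job is handed in, with the robot touching nothing.
It also fails if it takes over 120 s, if anything falls off the work surface, if the arm or the gripper's body presses on something with over 40 N, if the wrist force passes 120 N, or if a joint passes its speed limit or range.

## Working session

There is one attempt and no reset: what is moved stays moved. The work goes in short steps, each a Python script; the robot and the scene stay as the last script left them, time stands still between calls to the robot, and variables do not carry over. Pictures are saved under pics/ and viewed, at most 14 in all, crops included, and the job is handed in when it is done.

```bash
mkdir -p pics
cat > h.py <<'E'
import numpy as np, cv2
from plant import arm
def K(c):
    f=240/np.tan(np.radians(c["vertical_fov"])/2)
    return np.array([[f,0,c["cx"]],[0,f,c["cy"]],[0,0,1.]]),np.array(c["distortion"],float)
from scipy.spatial.transform import Rotation as R
def T_tool(s):
    T=np.eye(4);T[:3,:3]=R.from_euler('xyz',s["orientation"],degrees=True).as_matrix();T[:3,3]=s["tool_pos"];return T
def cap(n,fn=None):
    s=arm.sense();c=arm.capture(n)
    c["X"]=np.array(c["extrinsics"]) if "extrinsics" in c else T_tool(s)@np.array(c["tool_from_camera"])
    if fn: cv2.imwrite("pics/"+fn,c["pixels"][:,:,::-1])
    return c
def find(t,c):
    return [(round(d["p"],2),(c["X"]@np.r_[d["position"],1])[:3].round(4)) for d in arm.look_for(t,c)]
def pix2w(c,uv,z):
    k,d=K(c);p=cv2.undistortPoints(np.array(uv,float).reshape(-1,1,2),k,d).reshape(-1,2)
    r=np.c_[p,np.ones(len(p))]@c["X"][:3,:3].T;o=c["X"][:3,3]
    return o+r*((z-o[2])/r[:,2])[:,None]
def w2pix(c,P):
    k,d=K(c);M=np.linalg.inv(c["X"])
    return cv2.projectPoints(np.array(P,float).reshape(-1,1,3),cv2.Rodrigues(M[:3,:3])[0],M[:3,3],k,d)[0].reshape(-1,2)
E
python3 - <<'E'
from h import *
print(arm.tip_reach,arm.sense())
N="culture_tube tube_clip dish_stack beaker dropper_1 flask culture_tray stain_tray".split()
for n in("top","scene"):
    c=cap(n,n+"1.png");print(n,c["X"][:3,3].round(3))
    for t in N:
        for p,x in find(t,c): print(n,t,p,x,w2pix(c,x)[0].round())
E
```

```text
0.1861 {'t': 0.0, 'joints': array([ 5.49595253e+01,  1.48596854e+01,  8.80088779e+01,  6.89493809e-04,
        7.72340869e+01, -1.16188257e+01]), 'joint_vel': array([-0.10055124, -0.07740342, -0.07769334, -0.04474333,  0.00362551,
       -0.0092344 ]), 'tau': array([ 9.39763813e-04, -4.37317300e+01, -2.83996153e+01,  7.19445711e-02,
        4.15241264e-02, -1.43685056e-04]), 'tool_pos': array([0.21847504, 0.504529  , 0.40392881]), 'orientation': array([-1.79899589e+02, -2.13321012e-02,  1.56578179e+02]), 'wrist_force': array([ 1.10209056, -0.07919331, -0.18281906]), 'moment': array([ 4.97183921e-05, -2.63456933e-02,  9.49535445e-03]), 'grip_force': 0.0, 'width': 0.09303606837575722}
top [ 0.417 -0.099  0.879]
top culture_tube 0.79 [0.4626 0.0912 0.0356] [212. 268.]
top tube_clip 0.69 [0.4521 0.0864 0.0034] [218. 275.]
top dish_stack 0.91 [0.3638 0.1104 0.0291] [199. 323.]
top dish_stack 0.84 [0.63   0.1072 0.0283] [209. 178.]
top dish_stack 0.61 [ 0.3652 -0.0286  0.0324] [276. 324.]
top beaker 0.64 [ 0.6302 -0.3098  0.0275] [432. 185.]
top dropper_1 0.75 [ 0.6311 -0.1843  0.0499] [36
[... 374 characters left out ...]
[242. 242.]
scene tube_clip 0.74 [0.4494 0.0819 0.003 ] [243. 255.]
scene dish_stack 0.63 [0.6188 0.1012 0.0349] [281. 207.]
scene beaker 0.66 [ 0.6121 -0.3128  0.0369] [459. 251.]
scene dropper_1 0.96 [0.6232 0.0124 0.0382] [315. 213.]
scene dropper_1 0.74 [ 0.6218 -0.1938  0.039 ] [402. 234.]
scene flask 0.79 [ 0.6095 -0.0986  0.0406] [357. 225.]
scene flask 0.17 [ 0.4748 -0.1158  0.0135] [334. 270.]
scene culture_tray 0.71 [0.6155 0.1016 0.033 ] [280. 208.]
scene culture_tray 0.59 [ 0.6157 -0.3106  0.0325] [458. 252.]
scene stain_tray 0.71 [0.4523 0.0805 0.0067] [244. 253.]
scene stain_tray 0.68 [ 0.4724 -0.1176  0.012 ] [334. 272.]
scene stain_tray 0.57 [0.6199 0.0111 0.0394] [314. 213.]
```

View pics/top1.png

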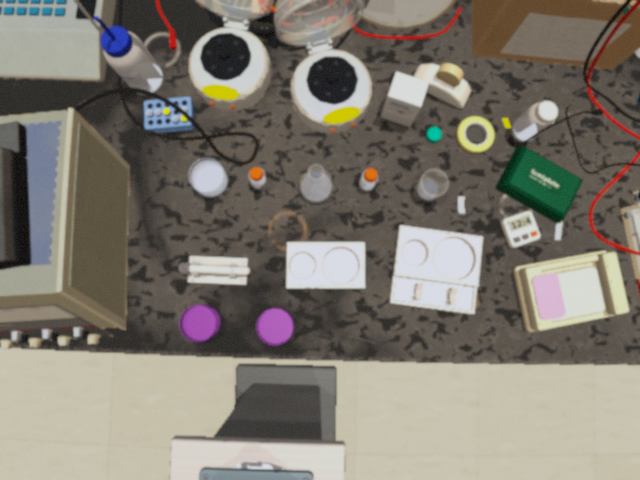

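View pics/scene1.png

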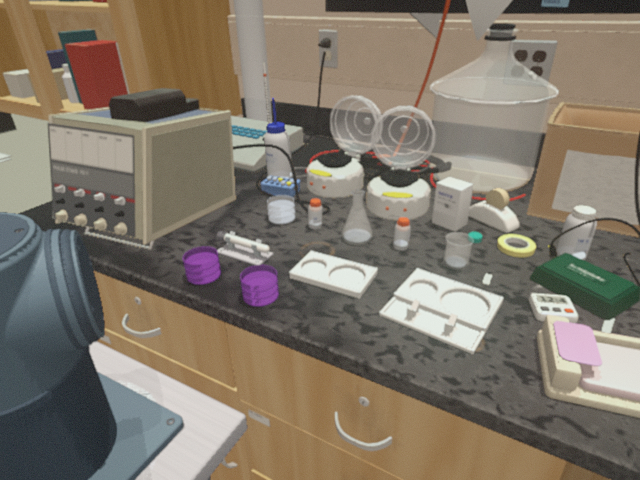

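The real targets are:
- **Dish stack:** the clear one at top (208,178). The purple stacks at (200,323) and (275,326) are look-alikes to leave alone.
- **Droppers:** (257,178) and (369,180). The white bottle at (533,120) is a distractor.
- **Beaker:** (432,185).
- **Flask:** (316,184), which stays put.
- **Tube in clips:** (218,270), cap on the left (+y).
- **Trays:** stain (325,265) and culture (438,268).

Next I take closer wrist views.

Run:
```python
from h import *
import pickle
p=arm.sense()["tool_pos"]
arm.servo_line([p[0],p[1],0.5],vel=0.25)
D={}
for nm,xy in {"clip":(0.47,0.08),"cult":(0.47,-0.30),"stain":(0.5,-0.12)}.items():
    for yaw in (90,-90):
        q=arm.ik([*xy,0.46],[180,0,yaw])
        print(nm,yaw,None if q is None else np.round(q))
    arm.move_to([*xy,0.46],[180,0,90]); arm.sleep(0.3)
    c=cap("wrist",nm+"_w.png"); 
    if nm=="clip": print(np.array(c["tool_from_camera"]).round(3),c["vertical_fov"])
    print(nm,c["X"][:3,3].round(3), pix2w(c,[(320,240),(0,0),(639,479)],0.01).round(3))
    for t in "culture_tube tube_clip dish_stack beaker dropper_1 flask culture_tray stain_tray".split():
        for pp,x in find(t,c):
            if pp>.3: print(nm,t,pp,x,w2pix(c,x)[0].round())
    c["masks"]={t:[d["region"] for d in arm.cut_out(t,c)] for t in "culture_tube tube_clip culture_tray stain_tray".split()}
    D[nm]=c
pickle.dump(D,open("D.pkl","wb"))
print(arm.sense()["t"])
import cv2
cv2.imwrite("pics/all.png",np.vstack([np.hstack([cv2.resize(D[k]["pixels"][:,:,::-1],(400,300)) for k in ("clip","cult")]),np.hstack([cv2.resize(D["stain"]["pixels"][:,:,::-1],(400,300)),np.zeros((300,400,3),np.uint8)])]))
```

```text
clip 90 [-4.  5. 92.  0. 83. -4.]
clip -90 [ -4.   5.  92.  -0.  83. 176.]
[[ 0.001 -0.955 -0.298  0.083]
 [ 1.     0.     0.001 -0.   ]
 [-0.001 -0.298  0.955  0.02 ]
 [ 0.     0.     0.     1.   ]] 66.53841557340161
clip [0.47  0.164 0.441] [[ 0.482  0.025  0.01 ]
 [ 0.151  0.284  0.01 ]
 [ 0.984 -0.366  0.01 ]]
clip culture_tube 0.98 [0.4608 0.0948 0.0414] [302. 188.]
clip tube_clip 0.79 [0.4679 0.0908 0.0067] [309. 187.]
clip dish_stack 0.78 [ 0.3716 -0.0168  0.0325] [229. 279.]
clip dish_stack 0.72 [0.6347 0.1107 0.0321] [459. 173.]
clip dish_stack 0.58 [0.3621 0.109  0.0305] [214. 174.]
clip beaker 0.85 [ 0.6216 -0.2852  0.0185] [413. 443.]
clip dropper_1 0.83 [ 0.6366 -0.1913  0.0671] [442. 417.]
clip dropper_1 0.59 [0.6295 0.0221 0.051 ] [451. 254.]
clip flask 0.73 [0.4683 0.093  0.0066] [309. 185.]
clip flask 0.6 [ 0.5962 -0.096   0.0285] [408. 334.]
clip culture_tray 0.91 [ 0.468  -0.2779  0.0071] [309. 433.]
clip culture_tray 0.6 [ 0.5972 -0.0955  0.0266] [409. 333.]
clip stain_tray 0.79 [ 0.4757 -0.0935  0.0165] [315. 327.]
cult 90 [-44.  14.  82.   0.  85. -44.]
cult -90
[... 604 characters left out ...]
 0.01 ]
 [ 0.181  0.083  0.01 ]
 [ 1.012 -0.569  0.01 ]]
stain culture_tube 0.79 [0.4591 0.0519 0.0426] [268.  25.]
stain tube_clip 0.59 [0.4711 0.0575 0.005 ] [283.  28.]
stain dish_stack 0.66 [ 0.3647 -0.0248  0.0322] [182. 110.]
stain dish_stack 0.64 [0.6321 0.0779 0.0092] [438.   5.]
stain dish_stack 0.57 [0.3663 0.0764 0.0118] [180.   6.]
stain beaker 0.92 [ 0.6183 -0.3239  0.0331] [402. 354.]
stain dropper_1 0.89 [ 0.6346 -0.1847  0.0542] [430. 259.]
stain dropper_1 0.82 [0.6288 0.0097 0.05  ] [442.  71.]
stain flask 0.59 [ 0.6178 -0.0891  0.0513] [422. 173.]
stain culture_tray 0.82 [ 0.4757 -0.2975  0.0067] [293. 325.]
stain stain_tray 0.79 [ 0.4745 -0.1093  0.0152] [289. 187.]
8.2583
```

View pics/all.png

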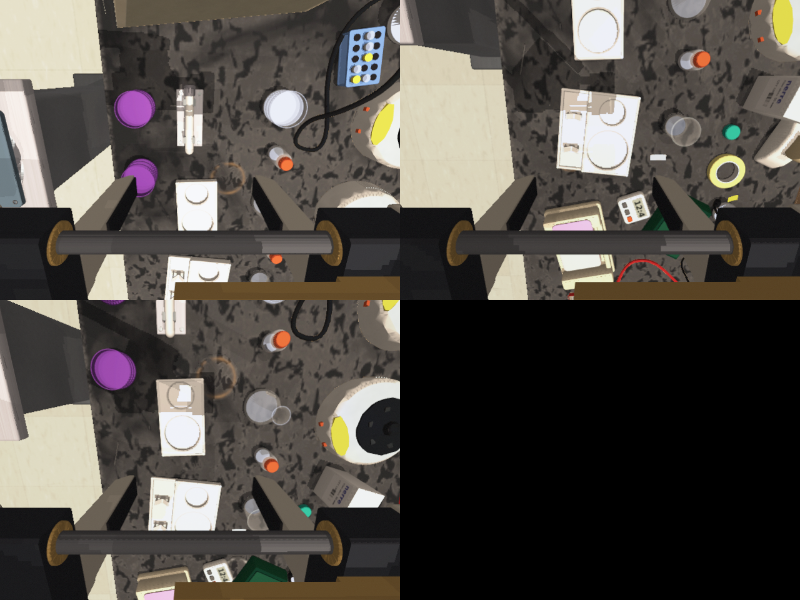

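The wrist views confirm the choices. The tube with its cap is at (189,115) in the clip view, with the purple stacks at (134,108) and (139,177). Both trays are seen in full. I now fit silhouettes to the network masks.

```bash
cat > fit.py <<'E'
from h import *
from scipy.optimize import minimize
def box(x0,x1,y0,y1,z0,z1): return np.array([[x,y,z] for x in(x0,x1) for y in(y0,y1) for z in(z0,z1)])/1e3
A=np.linspace(0,2*np.pi,40)
def cyl(*rz): return np.array([[r*np.cos(a),r*np.sin(a),z] for r,z in rz for a in A])/1e3
def ycyl(*ry): return np.array([[r*np.cos(a),y,28+r*np.sin(a)] for r,y in ry for a in A])/1e3
M={"culture_tray":[box(-24,72,-80,80,0,15),box(-75,-24,-80,80,0,8),box(-58,-36,-37,-27,4,28),box(-58,-36,27,37,4,28)],
"stain_tray":[box(-43,43,-73,73,0,15)],"dish_stack":[cyl((32,0),(32,45))],"beaker":[cyl((24,0),(26,56))],
"dropper_1":[cyl((16,0),(16,56)),cyl((11,56),(11,66))],"culture_tube":[ycyl((8,-58),(5,-61),(8,46)),ycyl((9.5,46),(9.5,65))]}
def render(c,name,p):
    im=np.zeros((480,640),np.uint8);cs,sn=np.cos(p[2]),np.sin(p[2]);Rz=np.array([[cs,-sn,0],[sn,cs,0],[0,0,1]])
    for P in M[name]:
        uv=w2pix(c,P@Rz.T+[p[0],p[1],0]); h=cv2.convexHull((uv*16).astype(np.int32))
        cv2.fillConvexPoly(im,h,255,cv2.LINE_AA,4)
    return im/255.
def fit(c,name,mask,p0,yaw=True):
    m=mask.astype(float)
    def f(v):
        r=render(c,name,[v[0]/100,v[1]/100,v[2]/10 if yaw else 0]); return 1-np.minimum(r,m).sum()/np.maximum(r,m).sum()
    v0=np.array([p0[0]*100,p0[1]*100]+([p0[2]*10] if yaw else []))
    s=minimize(f,v0,method="Nelder-Mead",options=dict(initial_simplex=np.vstack([v0,v0+1.0*np.eye(len(v0))]),xatol=.005,fatol=1e-5))
    v=s.x; return np.array([v[0]/100,v[1]/100,v[2]/10 if yaw else 0]),1-s.fun
E
python3 - <<'E'
from fit import *
import pickle
D=pickle.load(open("D.pkl","rb"))
jobs=[("clip","culture_tube",(.458,.09,0),1),("cult","culture_tray",(.475,-.32,-.09),1),("stain","stain_tray",(.475,-.113,0),1),
("clip","dish_stack",(.63,.105,0),0),("clip","dish_stack",(.364,.11,0),0),("stain","dish_stack",(.365,-.026,0),0),("cult","beaker",(.632,-.31,0),0),("stain","dropper_1",(.63,-.19,0),0),("stain","dropper_1",(.63,.012,0),0)]
cache={}
for k,t,p0,y in jobs:
    c=D[k]
    if (k,t) not in cache:
        try: cache[k,t]=c["masks"].get(t) or [d["region"] for d in arm.cut_out(t,c)]
        except Exception as e: print(k,t,e);cache[k,t]=[]
    r0=render(c,t,p0)
    ms=[m for m in cache[k,t] if (r0*m).sum()>0.2*r0.sum()]
    for m in ms:
        p,i=fit(c,t,m,p0,y); print(k,t,(p[:2]*1e3).round(1),np.degrees(p[2]).round(2),"iou",round(i,3))
    if not ms: print(k,t,"no mask")
E
```

```text
clip culture_tube [460.8  85.7] -0.21 iou 0.815
cult culture_tray [ 475.  -322.9] -5.86 iou 0.962
stain stain_tray [ 475.5 -113.6] 1.62 iou 0.971
clip dish_stack [633.  110.2] 0.0 iou 0.97
clip dish_stack [363.6 109.3] 0.0 iou 0.96
stain dish_stack [362.6 -26.9] 0.0 iou 0.944
cult beaker [ 628.  -306.8] 0.0 iou 0.92
stain dropper_1 [ 636.7 -189.9] 0.0 iou 0.9
stain dropper_1 [630.8  17. ] 0.0 iou 0.85
```

Run:
```python
from fit import *
arm.move_to([.461,.077,.38],[180,0,90]); arm.sleep(0.3)
c=cap("wrist")
ms=arm.cut_out("culture_tube",c)
im=c["pixels"][:,:,::-1].copy()
for d in ms[:1]:
    p,i=fit(c,"culture_tube",d["region"],(.461,.0857,0)); print(d["p"],(p[:2]*1e3).round(1),np.degrees(p[2]).round(2),i)
    for q,col in ((d["region"],(0,255,0)),(render(c,"culture_tube",p)>.5,(0,0,255))):
        cs,_=cv2.findContours(q.astype(np.uint8),0,2);cv2.drawContours(im,cs,-1,col,1)
print(find("tube_clip",c)[:2])
cv2.imwrite("pics/tube.png",cv2.resize(im[:380,120:480],None,fx=1.5,fy=1.5))
```

```text
0.85 [460.5  85.2] -0.87 0.8843916460572624
[(0.59, array([0.4652, 0.0943, 0.0068])), (0.51, array([ 0.4753, -0.0837,  0.0158]))]
```

View pics/tube.png

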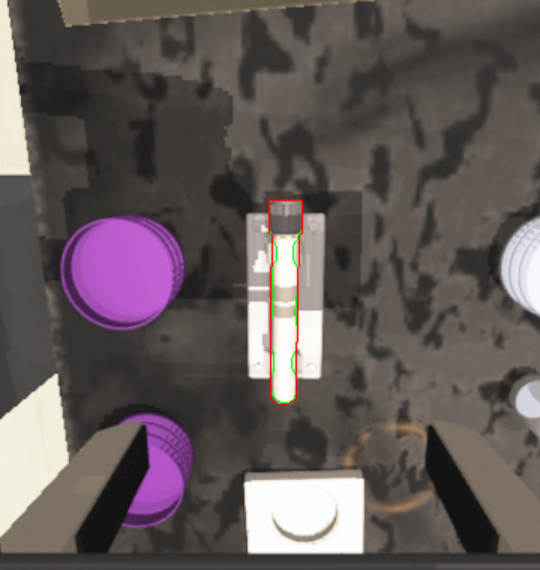

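The red outline matches the tube (cap at (286,215), rounded end at (285,402)). The purple stack at (125,272) sits left of where the finger comes down. Gripping 8 mm toward the rounded end clears it.

Run:
```python
from fit import *
def st(): s=arm.sense(); print(round(s["t"],1),s["tool_pos"].round(4),s["wrist_force"].round(1),"w",round(s["width"],4),"g",round(s["grip_force"],1)); return s
Y=89.4
arm.servo_line([.4605,.077,.26],vel=.2,rot=[180,0,Y])
print(arm.servo_line([.4605,.077,.2055],vel=.06,contact_N=8)); st()
arm.grab(45); s=st()
if s["width"]>.01:
    arm.servo_line([.4605,.077,.235],vel=.03); st()
    arm.servo_line([.4605,.077,.38],vel=.2); arm.sleep(.2);st()
    c=cap("wrist")
    c2=cap("top")
    im=np.hstack([c["pixels"][120:480,120:520],c2["pixels"][120:480,130:530]])[:,:,::-1]
    cv2.imwrite("pics/lift.png",im)
```

```text
False
11.6 [0.4607 0.077  0.2057] [ 0.2 -0.6 -0.1] w 0.0931 g 0.0
12.8 [0.4605 0.077  0.2055] [ 0.4 -0.1 -0.3] w 0.0145 g 45.0
13.9 [0.4604 0.077  0.2348] [ 0.6 -0.5 -0.6] w 0.0146 g 45.0
15.0 [0.4602 0.077  0.3787] [-0.3  0.3 -0.3] w 0.0147 g 45.0
```

View pics/lift.png

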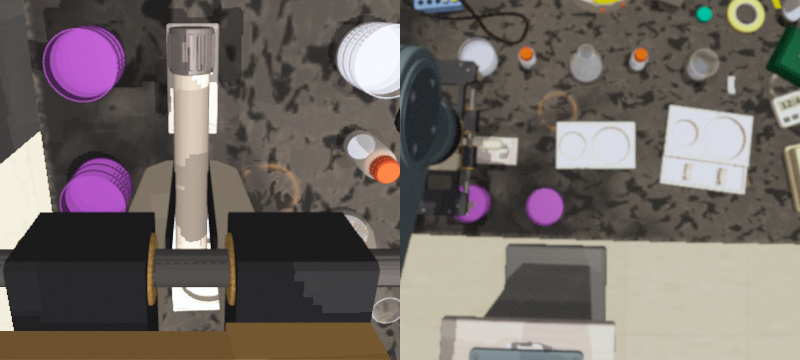

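The tube is held between the fingers with its cap end at wrist (195,48). I fit its height, slide and tilt in the grip, using both the wrist and scene cameras.

```bash
cat > tubefit.py <<'E'
from fit import *
# tube pose in hand: dy along tube, z of axis, pitch (about tool closing axis); x, yaw fixed
def tmask(c,x,y,z,pit,yaw):
    im=np.zeros((480,640),np.uint8);Rm=R.from_euler('xyz',[pit,0,yaw]).as_matrix()
    for P in M["culture_tube"]:
        uv=w2pix(c,(P-[0,0,.028])@Rm.T+[x,y,z]);cv2.fillConvexPoly(im,cv2.convexHull((uv*16).astype(np.int32)),255,cv2.LINE_AA,4)
    return im/255.
def run(x,yaw,y0,z0,fn=None):
    cs=[cap("wrist"),cap("scene")];ms=[]
    for c in cs:
        r=tmask(c,x,y0,z0,0,yaw);L=[d["region"] for d in arm.cut_out("culture_tube",c)]
        L=[m for m in L if (m*r).sum()>.15*r.sum()]; ms.append(L[0].astype(float) if L else None)
    use=[(c,m) for c,m in zip(cs,ms) if m is not None];print("views",[m is not None for m in ms])
    def f(v):
        e=0
        for c,m in use:
            r=tmask(c,x,v[0]/100,v[1]/100,v[2]/10,yaw); e+=((m*(1-r)).sum()*1.+ (r*(1-m)).sum()*.5)/m.sum()
        return e
    best=None
    for pit in(-1,0,1):
        v0=np.array([y0*100,z0*100,pit]);s=minimize(f,v0,method="Nelder-Mead",options=dict(initial_simplex=np.vstack([v0,v0+np.eye(3)*.7]),xatol=.005,fatol=1e-5))
        if best is None or s.fun<best.fun: best=s
    v=best.x;print("y",v[0]*10,"z",v[1]*10,"pitch",np.degrees(v[2]/10),"err",best.fun)
    if fn:
        o=[]
        for c,m in zip(cs,ms):
            im=c["pixels"][:,:,::-1].copy()
            for q,col in ((m,(0,255,0)),(tmask(c,x,v[0]/100,v[1]/100,v[2]/10,yaw)>.5,(0,0,255))):
                if q is None: continue
                k,_=cv2.findContours((q>.5).astype(np.uint8),0,2);cv2.drawContours(im,k,-1,col,1)
            u=w2pix(c,[x,v[0]/100,v[1]/100])[0].astype(int);u=np.clip(u,150,[490,330]);o.append(im[u[1]-150:u[1]+150,u[0]-150:u[0]+150])
        cv2.imwrite("pics/"+fn,np.hstack(o))
    return v[0]/100,v[1]/100,v[2]/10
E
python3 - <<'E'
from tubefit import *
run(.4604,np.radians(-.6),.085,.2025,"held.png")
E
```

```text
views [True, True]
y 85.6565903381605 z 200.87777472689737 pitch 0.4980776120220489 err 0.5604100857325347
```

View pics/held.png

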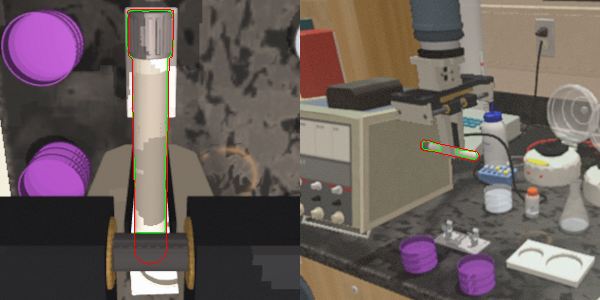

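The tube is level and in the place expected. Now I lay it in the rests.

```bash
cat >> h.py <<'E'
TC=(np.array([.4750,-.3229]),-5.86); TS=(np.array([.4755,-.1136]),1.62)
def tw(T,x,y):
    a=np.radians(T[1]); return T[0]+np.array([[np.cos(a),-np.sin(a)],[np.sin(a),np.cos(a)]])@np.array([x,y])/1e3
def st(): s=arm.sense(); print(round(s["t"],1),s["tool_pos"].round(4),s["wrist_force"].round(1),"w",round(s["width"],4),"g",round(s["grip_force"],1)); return s
E
python3 - <<'E'
from h import *
p=tw(TC,-47,-8.2); Y=90+TC[1]; print(p)
arm.move_to([*p,.38],[180,0,Y]); arm.sleep(.1)
arm.servo_line([*p,.225],vel=.15); arm.sleep(.2)
print(arm.servo_line([*p,.204],vel=.04,contact_N=4)); st()
c=cap("wrist","rest_before.png")
arm.let_go(); st()
arm.servo_line([*p,.36],vel=.2); st()
c=cap("wrist"); cv2.imwrite("pics/rest.png",c["pixels"][:,:,::-1])
E
```

```text
[ 0.4274084  -0.32625854]
True
18.8 [ 0.4275 -0.3261  0.2037] [3.1 0.  0.6] w 0.0148 g 45.0
20.1 [ 0.4271 -0.3258  0.2038] [-0.1  0.4  0. ] w 0.0929 g 0.0
21.1 [ 0.4271 -0.3259  0.3589] [-0.1 -0.4  0.2] w 0.0935 g 0.0
```

View pics/rest.png

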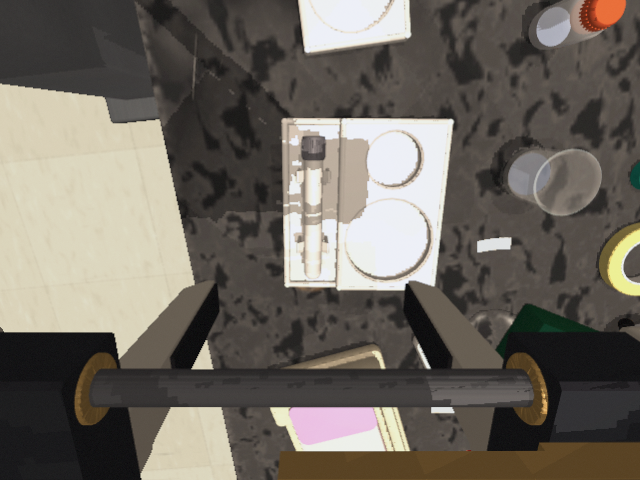

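The tube lies in both rests (cap (313,147), end (313,275)). Next are the dishes, refined at hover, opening along the tray's y so the fingers clear the tube.

```bash
cat > pp.py <<'E'
from fit import *
def pick(name,xy,Y,h,F,wexp):
    arm.move_to([*xy,.38],[180,0,Y]); arm.sleep(.3)
    c=cap("wrist");r0=render(c,name,(*xy,0))
    L=[d["region"] for d in arm.cut_out(name,c)];L=[m for m in L if (m*r0).sum()>.25*r0.sum()]
    if L:
        p,i=fit(c,name,L[0],(*xy,0),False);print(name,(p[:2]*1e3).round(1),"iou",round(i,3))
        if i>.85 and np.hypot(*(p[:2]-xy))<.012: xy=p[:2]
    else: print("no mask, keep",xy)
    arm.servo_line([*xy,.27],vel=.25)
    hit=arm.servo_line([*xy,h+.167],vel=.1,contact_N=6)
    if hit: st();raise SystemExit("contact on descent")
    arm.grab(F);s=st()
    if abs(s["width"]-wexp)>.006: raise SystemExit("width off")
    arm.servo_line([*xy,h+.167+.03],vel=.08);arm.servo_line([*xy,.38],vel=.3);st()
def place(xy,Y,h):
    arm.move_to([*xy,.38],[180,0,Y]);arm.sleep(.2)
    arm.servo_line([*xy,h+.167+.03],vel=.25);arm.sleep(.2)
    print("hit",arm.servo_line([*xy,h+.167+.003],vel=.05,contact_N=4));st()
    arm.let_go();arm.servo_line([*xy,h+.167+.06],vel=.1);arm.servo_line([*xy,.38],vel=.3);st()
E
python3 - <<'E'
from pp import *
Y=180+TC[1]-0
Y=90+(90+TC[1])
pick("dish_stack",np.array([.633,.110]),Y,.034,20,.064)
place(tw(TC,24,-30),Y,.034)
c=cap("wrist");d=cap("top");cv2.imwrite("pics/dish.png",np.hstack([c["pixels"],d["pixels"]])[:,:,::-1][::1,::1][:,:,:].copy()) if 0 else cv2.imwrite("pics/dish.png",np.hstack([c["pixels"][:,100:500],d["pixels"][100:500,240:640][:480] if 0 else cv2.copyMakeBorder(d["pixels"][100:400,240:640],0,180,0,0,0)])[:,:,::-1])
E
```

```text
dish_stack [632.3 109.5] iou 0.952
25.3 [0.6323 0.1095 0.2013] [-0.3 -0.2  2.3] w 0.0632 g 20.0
26.5 [0.6318 0.1095 0.3787] [ 0.8 -0.4 -1.3] w 0.0634 g 20.0
hit True
29.9 [ 0.4956 -0.355   0.2046] [ 1.2 -0.3  2.5] w 0.0633 g 20.0
31.9 [ 0.4957 -0.3551  0.3798] [ 0.   0.8 -0.1] w 0.0932 g 0.0
```

View pics/dish.png

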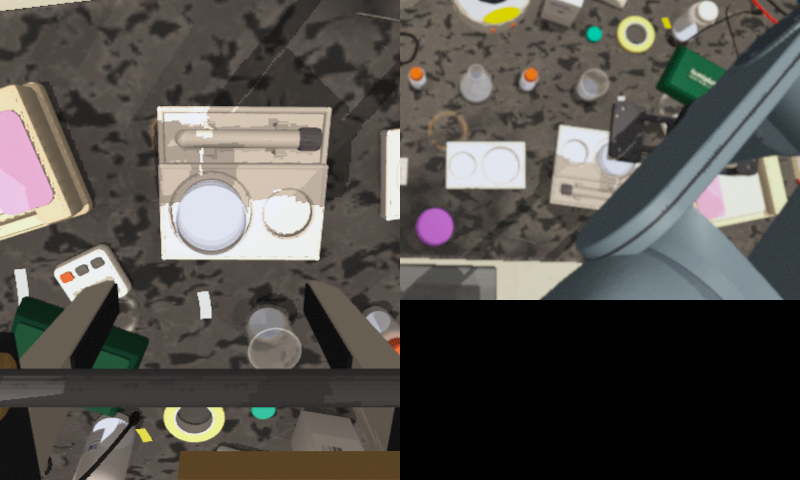

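The dishes sit inside the large well (wrist (210,215)), and the small well at (290,213) is free. Now the first dropper.

Run:
```python
from pp import *
pick("dropper_1",np.array([.6350,-.1895]),90,.050,15,.032)
place(tw(TC,24,45),135+TC[1]-90,.050)
c=cap("wrist","d1.png")
```

```text
dropper_1 [ 635.6 -187.5] iou 0.889
36.2 [ 0.6356 -0.1875  0.217 ] [ 0.   0.4 -1. ] w 0.031 g 15.0
37.3 [ 0.6354 -0.1874  0.3801] [ 0.7  0.4 -0. ] w 0.0307 g 15.0
hit True
39.6 [ 0.5032 -0.2805  0.2204] [ 0.2 -0.1  2.6] w 0.031 g 15.0
41.9 [ 0.5034 -0.2806  0.3802] [-0.5  0.3 -0.9] w 0.0929 g 0.0
```

View pics/d1.png

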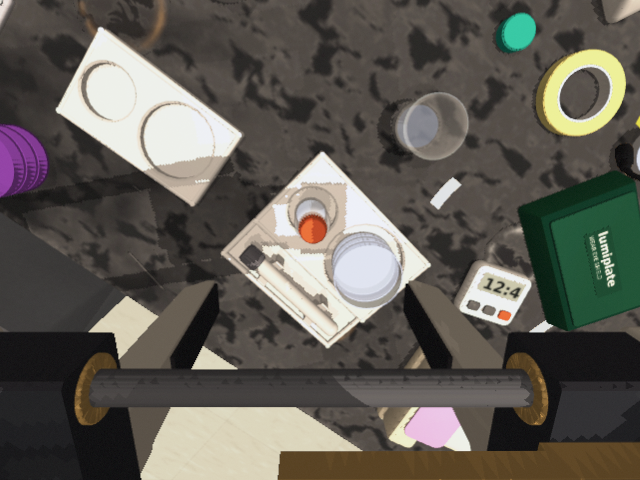

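The bottle is upright in the small well (313,215). Now the beaker, then the second dropper, into the stain tray.

Run:
```python
from pp import *
Y=90+TS[1]
pick("beaker",np.array([.629,-.307]),Y,.040,12,.051)
place(tw(TS,0,-28),Y,.040)
pick("dropper_1",np.array([.6308,.014]),Y,.050,15,.032)
place(tw(TS,0,43),Y,.050)
c=cap("wrist","d2.png")
```

```text
beaker [ 628.  -306.6] iou 0.943
45.3 [ 0.6281 -0.3066  0.2071] [-0.3  0.2  0.5] w 0.0506 g 12.0
46.5 [ 0.6278 -0.3065  0.3796] [ 0.1 -0.3 -0.8] w 0.0507 g 12.0
hit True
49.0 [ 0.476  -0.1414  0.2103] [ 1.5 -0.4  1. ] w 0.0506 g 12.0
51.1 [ 0.4762 -0.1415  0.3799] [ 0.   0.2 -0.7] w 0.0931 g 0.0
dropper_1 [632.8  18.1] iou 0.882
54.6 [0.6328 0.0181 0.217 ] [ 0.1 -0.5 -0.7] w 0.0308 g 15.0
55.8 [0.6325 0.0182 0.38  ] [-0.   0.4 -0.7] w 0.0308 g 15.0
hit True
58.1 [ 0.474  -0.0706  0.2204] [0.5 0.3 1.4] w 0.031 g 15.0
60.4 [ 0.4742 -0.0706  0.3799] [-0.7  0.5 -0.8] w 0.0929 g 0.0
```

View pics/d2.png

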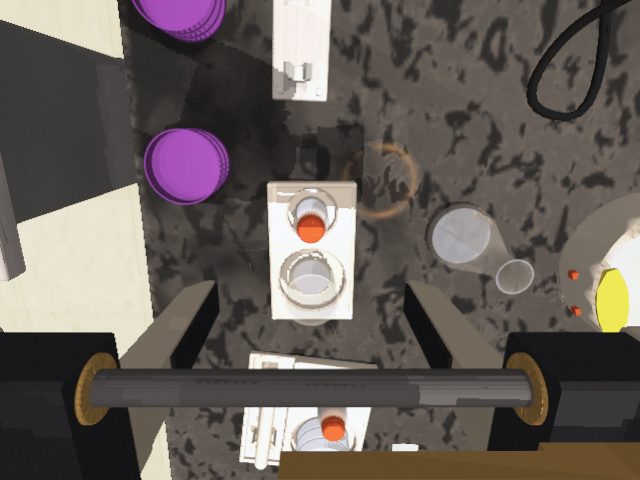

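Beaker (312,275) and dropper (312,215) are in their wells. One last check: I fit the tube and the contents against the trays.

Run:
```python
from fit import *
def loc(T,p):
    a=np.radians(T[1]);d=(p[:2]-T[0])*1e3;return (np.array([[np.cos(a),np.sin(a)],[-np.sin(a),np.cos(a)]])@d).round(1)
for k in("dish_stack","beaker","dropper_1"): M[k]=[P+[0,0,.004] for P in M[k]]
M["culture_tube"]=[P-[0,0,.002] for P in M["culture_tube"]]
jobs={(.44,-.30):[("culture_tray",TC[0],1,TC),("culture_tube",tw(TC,-47,0),1,TC),("dish_stack",tw(TC,24,-30),0,TC),("dropper_1",tw(TC,24,45),0,TC)],
(.476,-.13):[("stain_tray",TS[0],1,TS),("beaker",tw(TS,0,-28),0,TS),("dropper_1",tw(TS,0,43),0,TS)]}
for v,L in jobs.items():
    arm.move_to([*v,.42],[180,0,90]);arm.sleep(.3);c=cap("wrist")
    for t,xy,y,T in L:
        p0=(*xy,np.radians(T[1]) if y else 0);r0=render(c,t,p0)
        ms=[m for m in (d["region"] for d in arm.cut_out(t,c)) if (m*r0).sum()>.3*r0.sum()]
        if ms: p,i=fit(c,t,ms[0],p0,bool(y));print(t,"tray-frame",loc(T,p),np.degrees(p[2]).round(1),"iou",round(i,3))
        else: print(t,"no mask")
cv2.imwrite("pics/fin.png",cap("scene")["pixels"][180:360,170:530,::-1].repeat(2,0).repeat(2,1))
st()
```

```text
culture_tray tray-frame [0.1 0.3] -5.9 iou 0.641
culture_tube tray-frame [-46.7   1.6] -6.1 iou 0.899
dish_stack tray-frame [ 23.2 -29.7] 0.0 iou 0.963
dropper_1 tray-frame [21.  44.7] 0.0 iou 0.861
stain_tray tray-frame [ 0.1 -0.7] 1.8 iou 0.661
beaker tray-frame [ -0.4 -28.5] 0.0 iou 0.935
dropper_1 tray-frame [-0.7 43.4] 0.0 iou 0.914
63.2 [ 0.476  -0.1303  0.4199] [0.2 0.8 0.1] w 0.093 g 0.0
```

View pics/fin.png

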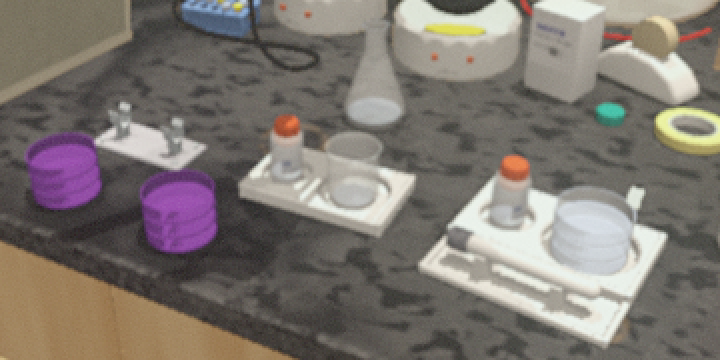

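Everything stands upright in its own well, the tube is level in both rests (1.6 mm off the middle), and the flask is untouched at (375,100).

```bash
python3 -c "
from h import *
print(arm.close_job())"
```

```text
the job is handed in; nothing more can be done
None
```

Both kits are made up and the job is handed in at about 63 s of the 120 s: tube level in both rests, and the dishes, beaker and both dropper bottles upright in their wells. The flask and the purple stacks were not moved.

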